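Unlock the clipper and hold it level for oiling

ROBOT

A 6-joint arm with a two-finger parallel gripper is mounted at the origin on the work surface. World frame = base frame: x ahead of the robot, y to its left, z up, the work surface at z = 0. Lengths are in mm, angles in rad, forces in N, time in s.
With the tool pointing down it reaches from about 350 to 1000 mm from the base axis. Payload 7.1 kg.
Tool frame: the origin (TCP) lies at the very end of the fingers, on their centre line; the grasp point (between the pads) lies 19 mm behind it; z points along the fingers, y is the direction in which the jaws open and shut (so a half turn about z gives the same grasp; the last joint's range is limited). The gripper opens to 85 mm and grips with 20 to 120 N. Pads are 22 mm wide; open, the fingers measure 114 mm over their backs; the gripper's body (76 mm by 85 mm) begins 54 mm behind the grasp point. The pads swing forward as they close: fully open they stand 13 mm farther back than shut.
Start: joints at [1.243, 0.423, 1.63, -0, 1.089, -0.019], TCP at [189.915, 595.43, 231.319] pointing down, gripper open.
Joint ranges: [-3, 3], [-0.9, 2.11], [0.09, 2.58], [-1.31, 4.45], [0.11, 2.69], [-2.54, 2.54]. Speed limits (rad/s): [2.39, 2.39, 3.01, 3.14, 3.14, 3.14].

INTERFACE

Orientations are given as a unit quaternion [x, y, z, w].
In Python, from rig import r, imaging, order, boxes_of, trace gives the robot as it stands.
- The arm moves only by the tool arm_command, never from a script. Its argument "plan" is a list of rows, each a list of 2 entries, a list of its own where there are three numbers: the shift along the tool's x, y, z in mm, then the turn about the tool's z in degrees. In form: [[[tx, ty, tz], spin], ...]. A call has 1 to 5 rows; each row is the pose to reach, as a shift and turn from the pose commanded when the call began, along the tool's axes at that moment; what a row does not reach only later rows make up. A row lasts 1/8 s, in which the tool goes at most 62.5 mm and 10.7 degrees, less where a joint would pass 70% of its speed; a pose out of reach is approached as far as the arm can. A call with a gripper value outside its range is refused whole. "fingers" is the opening in per cent of the stroke, from 0 (shut) to 100 (fully open), set as the call begins (left out, the last holds). The fingers move at their own pace and stop on an object; "grip_force" is the grip in N (left out, the last holds). Time passes only in rows, so rows that repeat a pose let the fingers close. It gives the time, the measured TCP pose, the force and the opening at its end, in the units of the state.
- r.get_obs(): the state, without advancing time (a new reading comes with each control period).
- imaging.grab_frame(name): name is "scene" or "top" or "wrist"; returns the picture (400x640x3 uint8, red, green, blue); there is no depth.
- imaging.camera_params(name): a dict with "camera_matrix" (3x3 intrinsics, pixels), "extrinsics" (4x4, takes a point from world to camera coordinates). Camera axes: x right, y up, looking along -z (the intrinsics and any distortion apply to the point x, -y, -z); pixel columns grow to the right and rows downward; lengths in mm; the calibration is good to about 2 mm. A picture is of the moment at which its call begins: read the wrist's pose just before it. camera_params takes no time and is no camera call; for the wrist camera it gives the pose at the moment of the call.
- order.close_job(): hands the job in, once; it reports no verdict.
Trained networks look in the newest picture that a camera, given by its name, has taken for a name from the list of things; names that differ only in an ending like _2 or _b are one class to them, and where a whole thing is asked for, a point or a joint stands for the part that bears it (a point fixed in the world has none). Each returns a list of dicts, best first, with "p" (0 to 1); they miss things now and then, are a little off and sometimes report something else, mostly with a low value. They report only what shows in the picture. A call takes as long as a camera call. They do not tell look-alikes from the thing itself.
- boxes_of(camera, target): "point" ([column, row] in pixels, amid what is visible of it).
- trace(camera, target): "pixels" (400x640 bool, what is visible of it) and "point" ([column, row] in pixels, amid what is visible of it).
The state is a dict: "t": time; "q": joint angles; "joint_vel": joint speeds; "joint_efforts": joint torques, N m; "tool_pos": TCP position; "tcp_rot": TCP orientation; "contact_force": force on the tool from outside, world axes, zero at the start; "ft_torque": the same for the moment, N m; "width": finger opening in mm.
Only numpy, scipy, OpenCV 4.12 (cv2) and the standard library are available. Lean on these libraries where they do the work, as an engineer would, in place of code of your own. Each camera call takes 0.05 s, during which the arm holds its last target.

TASK

Get the hair clipper ready for its blade to be oiled: throw the stand's lock lever into the notch marked with two dots and leave it there, then draw the clipper out of its leaning sleeve and turn it level, switch face up. Finish still holding it so, at rest, all of it at least 20 cm above the counter (do not put it down or let go), and leave the other things on the mat alone.

Things in the scene. Friction and masses are not known exactly. Their poses are not given: they have to be found in the camera images.
- stand: Fixed stand. Origin: middle at counter level; z up, x = level direction in which the clipper's top leans, y left of it. Base 160 (x) by 190 (y) by 14 mm, centred at y +30. Black sleeve, axis (0.643, 0, 0.766): 40 degrees (0.698 rad) off vertical; 45 mm deep, 50 by 57 mm outside, 2 mm play (it may lean 3 degrees more), open at the upper end. A 22 mm post on the +y side carries the lever.
- lever_pivot (a point): Pivot of the lock lever, stand frame (-12, 62, 98) mm; vertical axis. Under the lever a steel quadrant plate (rim top 88 mm high, reaching 95 mm from the pivot) has two notches: one dot = locked, two dots = open.
- lock_lever (a joint): Lever angle, rad: 0 locked (middle of the one-dot notch), grows clockwise from above, 1.25 open (middle of the two-dot notch), stop 1.6. Starts near 0. Stiff: takes 2 to 3 N at the knob and stays where it is left. Crank of 10 mm steel bar: a 60 mm arm with the knob, and a keeper bar that when locked lies across the clipper's front above its shoulder to stop it; open, it swings off to -x.
- knob (a point): Point inside the lever's black upright round knob (18 mm diameter, 100 to 128 mm above the counter; this point 116 mm high, 18 mm above the pivot point), 60 mm level from the pivot. Locked it lies from the pivot towards the stand's -x; open, 1.25 rad clockwise of that, towards +y and slightly -x. Pinch or push it from above.
- clipper: Hair clipper, about 0.3 kg, 176 mm long, blade up in the sleeve. Origin: centre of its tail face, on the pocket floor. z from tail to blade, -x = front with the switch, y = width (the stand's y while seated). Black tail 40 (x) by 46 (y), z 0 to 55 mm; a step in front (shoulder); aluminium body x -10 to 20, y -22 to 22, z 55 to 150; head above. Level with switch face up: z horizontal, -x up.
- clipper_middle (a point): Middle of the aluminium body, near the centre of mass: clipper's own (5, 0, 95) mm. The place to grip, across the flat sides 44 mm apart. While seated it lies at stand (50, 0, 106) mm.
- blade (a point): Tip of the clipper's blade, own (12, 0, 174) mm.
- pocket_floor (a point): Centre of the sleeve's floor, where the tail rests: stand frame (-15, 0, 36) mm.
- wax_jar: Bystander: amber jar 68 mm wide, 55 mm high. Origin: centre of underside.
- oil_bottle: Bystander: small green bottle 36 mm wide, 85 mm high. Origin: centre of underside.
- trimmer: Bystander: white trimmer lying, 135 by 38 by 28 mm. Origin: centre of underside.
Things that resemble listed ones, but are neither listed nor needed, are in the scene too. Leave any pink or red look-alike of the clipper alone.

How it is judged (in metres and radians):
On the way, in this order (a step that is already met when the one before it is completed fails the run):
1. the lock lever rests in the two-dot notch, the clipper still in its sleeve (value of joint lock_lever between 1.1 and 1.4 rad and distance between clipper and pocket_floor below 0.015 m), for 0.2 s.
2. the clipper is drawn out of the sleeve (distance between clipper and pocket_floor above 0.065 m and contact force between clipper and stand below 0.1 N and contact force between clipper and the fingers above 1 N), for 0.1 s.
At the end, for the whole second after the job is handed in: Lever in the two-dot notch (1.1 to 1.4 rad); clipper held by the fingers (over 1 N), off the stand, level within 12 degrees, switch face up within 15, tail and blade 19 cm or more above the counter, still (under 30 mm/s, 0.2 rad/s); bystanders within 3 cm of their places (value of joint lock_lever between 1.1 and 1.4 rad and height (world z) of each of clipper, blade above 0.19 m and angle between clipper's own z axis and vertical between 1.35 and 1.79 rad and angle between clipper's own x axis and vertical above 2.88 rad and contact force between clipper and the fingers above 1 N and contact force between clipper and stand below 0.1 N and linear speed of clipper below 0.03 m/s and angular speed of clipper below 0.2 rad/s and distance of each of wax_jar, oil_bottle, trimmer from where it was at the start of the episode below 0.03 m); the arm keeps its last pose, push and grip.
It fails at once if a bystander is disturbed (moved more than 3 cm) (distance of any of wax_jar, oil_bottle, trimmer from where it was at the start of the episode above 0.03 m).
It also fails if it takes over 58 s, if anything falls off the work surface, if the arm or the gripper's body presses on something with over 40 N, if the wrist force passes 120 N, or if a joint passes its speed limit or range.

## Working session

There is one attempt and no reset: what is moved stays moved. The work goes in short steps, Python scripts to look and compute and a tool call to move; the robot and the scene stay as the last step left them, time stands still between calls to the robot, and variables do not carry over. Pictures are saved under pics/ and viewed, and the job is handed in when it is done.

Besides the shell and the picture viewer there is one more tool, called after ">>>" as name(argument=value, ...), one argument or row to a line, values as JSON. arm_command: Moves the arm, as the interface text tells. Its arguments: {"type":"object","properties":{"plan":{"type":"array","items":{"type":"array"}},"fingers":{"type":"number"},"grip_force":{"type":"number"}},"required":["plan"]}

```bash
ls; mkdir -p pics
python3 - <<'E'
from rig import r, imaging, order, boxes_of, trace
import cv2
o=r.get_obs();print(o)
for n in ["scene","top"]:
    im=imaging.grab_frame(n);cv2.imwrite(f"pics/{n}0.png",im[:,:,::-1])
    p=imaging.camera_params(n);print(n,p)
    for t in ["stand","knob","clipper","wax_jar","oil_bottle","trimmer","lock_lever"]:
        print(n,t,[(b['p'],b['point']) for b in boxes_of(n,t)])
E
```

```text
pics
{'t': 0.0, 'q': array([ 1.24298203e+00,  4.23861105e-01,  1.63069742e+00,  3.34710364e-05,
        1.08859886e+00, -1.89686341e-02]), 'joint_vel': array([-0.00069893, -0.00037502,  0.00072884, -0.00011627, -0.00103141,
       -0.00225208]), 'joint_efforts': array([-1.55414607e-03, -5.57393539e+01, -2.81728578e+01, -3.20036895e-05,
        7.37780094e-03, -2.93136342e-07]), 'tool_pos': array([189.7450435 , 594.92208266, 230.53012251]), 'tcp_rot': array([ 1.53817456e-01,  9.88098972e-01, -7.68077251e-04, -1.49575783e-04]), 'contact_force': array([-0.82817411, -0.10299508, -0.70726042]), 'ft_torque': array([-0.01717208,  0.04254147,  0.00059946]), 'width': 85.77717195075041}
scene {'camera_matrix': array([[392.16237483,   0.        , 317.02563595],
       [  0.        , 392.16237483, 200.76067655],
       [  0.        ,   0.        ,   1.        ]]), 'extrinsics': array([[-8.46004352e-01,  5.32982121e-01,  1.43768885e-02,
         3.84721481e+02],
       [-4.02722071e-01, -6.56448562e-01,  6.37879471e-01,
         1.23732534e+02],
       [ 3.49416041e-01,  5.33858918e-01,  7.700020
[... 727 characters left out ...]
       ]]), 'extrinsics': array([[-1.71549344e-03, -9.99968254e-01, -7.78124512e-03,
         5.05376180e+00],
       [ 9.80649110e-01, -3.20555742e-03,  1.95747406e-01,
        -4.80875205e+02],
       [-1.95766135e-01, -7.29486772e-03,  9.80623478e-01,
        -1.87556169e+03],
       [ 0.00000000e+00,  0.00000000e+00,  0.00000000e+00,
         1.00000000e+00]])}
top stand [(0.7, [277.1, 174.0])]
top knob [(0.45, [269.1, 165.1])]
top clipper [(0.79, [397.5, 275.1]), (0.71, [235.9, 276.8]), (0.68, [291.0, 150.3]), (0.57, [374.0, 135.6]), (0.56, [349.0, 192.6])]
top wax_jar [(0.76, [414.9, 164.4])]
top oil_bottle []
top trimmer [(0.77, [225.6, 171.2])]
top lock_lever [(0.67, [268.6, 163.7])]
```

View pics/scene0.png

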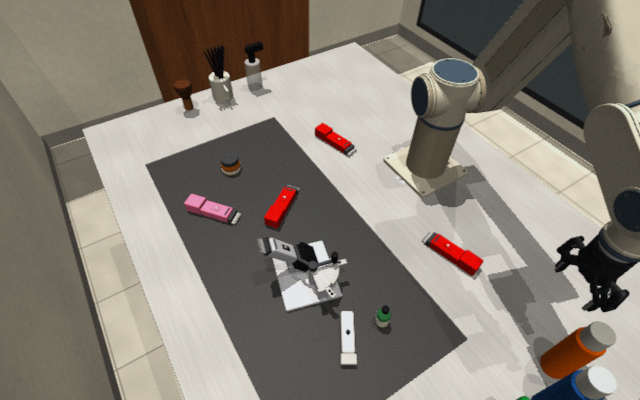

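View pics/top0.png

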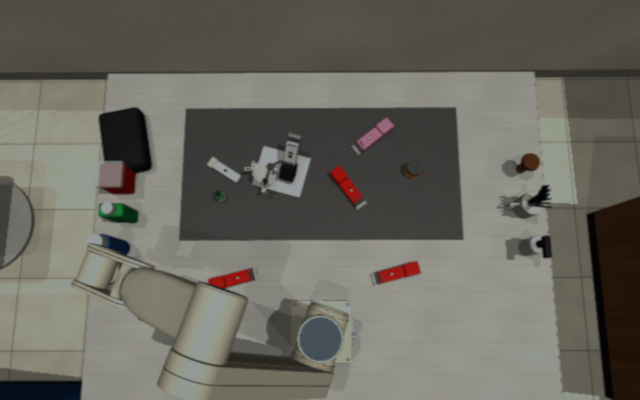

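Run:
```python
import cv2
a=cv2.imread('pics/scene0.png')[170:340,200:440];cv2.imwrite('pics/sc0.png',cv2.resize(a,None,fx=3.3,fy=3.3,interpolation=cv2.INTER_CUBIC))
a=cv2.imread('pics/top0.png')[110:240,190:360];cv2.imwrite('pics/tc0.png',cv2.resize(a,None,fx=4.5,fy=4.5,interpolation=cv2.INTER_CUBIC))
```

```text
(no output)
```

View pics/sc0.png

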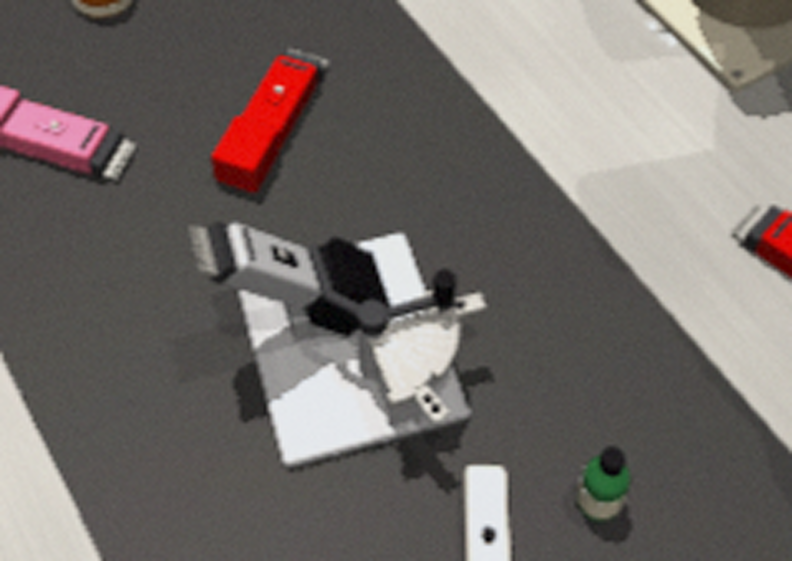

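View pics/tc0.png

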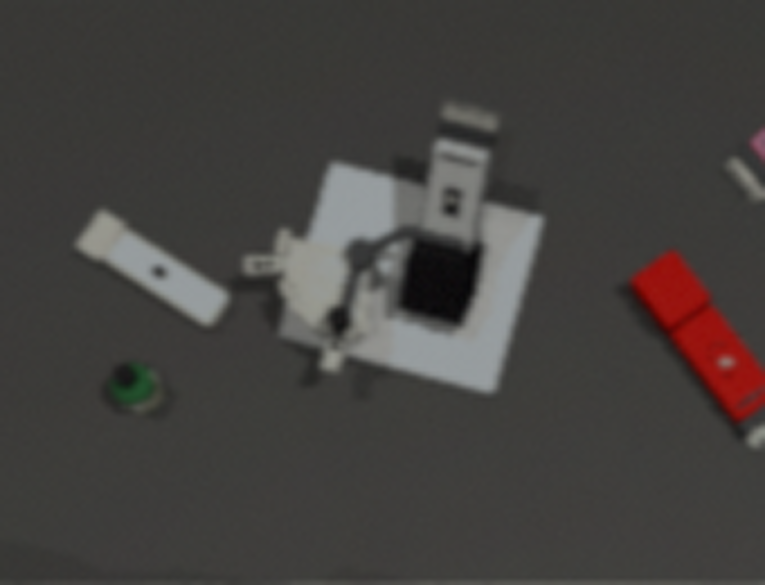

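The clipper in the stand is the silver/grey one (scene ~281,250; top ~291,150). The red and pink ones lie elsewhere and are look-alikes. Lever: hub at top (270,166), knob at top (265,181); the two-dot mark is on the left. Next I fit the stand pose.

```bash
cat > h.py <<'E'
import numpy as np, cv2
from scipy.optimize import least_squares
from scipy.spatial.transform import Rotation as R
def proj(P,p):
    c=p['extrinsics']@np.append(P,1); k=p['camera_matrix']
    return np.array([k[0,0]*c[0]/-c[2]+k[0,2], k[1,1]*(-c[1])/-c[2]+k[1,2]])
def S2W(v,s): 
    c,n=np.cos(s[2]),np.sin(s[2]); return np.array([s[0]+c*v[0]-n*v[1],s[1]+n*v[0]+c*v[1],v[2]])
def clip(v): # clipper pt in stand frame, seated
    a=np.radians(40); z=np.array([np.sin(a),0,np.cos(a)]); x=np.array([np.cos(a),0,-np.sin(a)])
    return np.array([-15,0,36])+x*v[0]+np.array([0,v[1],0])+z*v[2]
E
cat > fit.py <<'E'
from h import *
from rig import imaging
T=lambda u,v:np.array([190+u/4.5,110+v/4.5]); S=lambda u,v:np.array([200+u/3.3,170+v/3.3])
t=imaging.camera_params('top'); s=imaging.camera_params('scene')
obs=[(t,T(333,163),(80,125,14)),(t,T(543,213),(80,-65,14)),(t,T(495,390),(-80,-65,14)),(t,T(280,337),(-80,125,14)),
(s,S(403,235),(-80,-65,14)),(s,S(470,408),(-80,125,14)),(s,S(286,462),(80,125,14)),
(t,T(338,316),(-72,62,122)),(s,S(445,276),(-72,62,126)),(s,S(372,313),(-12,62,103)),(t,T(362,250),(-12,62,103)),
(t,T(470,113),clip((12,0,174)))]
f=lambda q:np.concatenate([proj(S2W(np.array(P,float),q),c)-m for c,m,P in obs])
b=least_squares(f,[700,100,0],x_scale=[10,10,.1],loss='soft_l1')
print(b.x,np.degrees(b.x[2]));print(np.round(f(b.x).reshape(-1,2),1))
q=b.x
for n,v in dict(pivot=(-12,62,98),knob=(-72,62,116),mid=(50,0,106),floor=(-15,0,36)).items(): print(n,S2W(np.array(v,float),q).round(1))
for n,uv,z in [('wax',(414.9,168),20),('oil',(190+135/4.5,110+385/4.5),40),('trim',(190+155/4.5,110+270/4.5),28)]:
    g=least_squares(lambda w:proj([w[0],w[1],z],t)-np.array(uv),[600,0]).x; print(n,g.round(0))
E
python3 fit.py
```

```text
[ 5.82103338e+02  1.19132936e+02 -2.58469473e-01] -14.809209910005096
[[-1.3 -0.6]
 [-0.1  0.3]
 [-0.4  0.8]
 [-1.1  0.1]
 [-0.9 -2.8]
 [-0.  -0.1]
 [-0.8 -0.3]
 [-0.5  0.4]
 [-0.7 -0. ]
 [-0.6 -0.9]
 [-0.8  0.6]
 [-0.7  0. ]]
pivot [586.3 182.1  98. ]
knob [528.3 197.5 116. ]
mid [630.4 106.4 106. ]
floor [567.6 123.   36. ]
wax [ 599. -360.]
oil [491. 372.]
trim [592. 361.]
```

```bash
cat >> h.py <<'E'
ST=np.array([582.1,119.1,-0.2585])
def plan(target,jawdeg,o=None,quiet=False):
    """tool-frame shift & spin from current pose to world target TCP, jaw(tool y) world angle mod 180"""
    from rig import r
    o=o or r.get_obs(); M=R.from_quat(o['tcp_rot']).as_matrix()
    d=M.T@(np.array(target)-o['tool_pos']); a=np.degrees(np.arctan2(M[1,1],M[0,1]))
    s=(a-jawdeg+90)%180-90
    print('t %.2f'%o['t'],'pos',o['tool_pos'].round(1),'jaw %.1f'%a,'F',o['contact_force'].round(1),'w %.1f'%o['width'],'q6 %.2f'%o['q'][5])
    print('shift',d.round(1),'spin %.1f'%s); return d,s
E
python3 - <<'E'
from h import *
plan([*S2W(np.array([-72,62,0.]),ST)[:2],231],75.2)
E
```

```text
t 0.80 pos [189.9 595.4 231.3] jaw 72.3 F [0.1 0.8 0.5] w 85.5 q6 -0.02
shift [-4.434e+02 -2.763e+02  4.000e-01] spin -2.9
```

>>> arm_command(
  plan=[
    [[-50,-31,0],-1],
    [[-100,-62,0],-2],
    [[-150,-93,0],-3],
    [[-200,-124,0],-3],
    [[-250,-155,0],-3],
  ],
  fingers=60,
)

```text
t: 1.42
tool_pos: [382.1, 370.4, 231.6]
tcp_rot: [0.128, 0.992, 0.0, 0.0]
contact_force: [0.2, 1.2, 0.3]
width: 50.5
```

Run:
```python
from h import *
plan([*S2W(np.array([-72,62,0.]),ST)[:2],231],75.2)
```

```text
t 1.43 pos [382.1 370.4 231.6] jaw 75.3 F [0.2 1.2 0.3] w 50.5 q6 -0.57
shift [-185.3 -130.2    0.6] spin 0.1
```

>>> arm_command(
  plan=[
    [[-46,-32,0],0],
    [[-92,-64,0],0],
    [[-138,-96,0],0],
    [[-185,-130,0],0],
    [[-185,-130,0],0],
  ],
)

```text
t: 2.05
tool_pos: [529.3, 196.3, 231.5]
tcp_rot: [0.13, 0.991, 0.0, 0.001]
contact_force: [0.6, 0.3, -1.1]
width: 51.3
```

Run:
```python
from h import *
from rig import *
plan([*S2W(np.array([-72,62,0.]),ST)[:2],231],75.2)
p=imaging.camera_params('wrist')
im=imaging.grab_frame('wrist');cv2.imwrite('pics/w1.png',im[:,:,::-1])
for n,v in dict(pivot=(-12,62,103),knob=(-72,62,128),base=(-80,-65,14),base2=(-80,125,14),blade=clip((12,0,174)),b3=clip((-10,22,150))).items(): print(n,proj(S2W(np.array(v,float),ST),p).round(0))
for t in ['knob','clipper','lever_pivot','clipper_middle','blade']: print(t,[(b['p'],b['point']) for b in boxes_of('wrist',t)])
np.save('w1p.npy',p,allow_pickle=True)
```

```text
t 2.05 pos [529.3 196.3 231.5] jaw 75.0 F [ 0.6  0.3 -1.1] w 51.3 q6 -0.98
shift [1.2 0.9 0.5] spin -0.2
pivot [325. 254.]
knob [325. 199.]
base [210. 162.]
base2 [382. 162.]
blade [253. 411.]
b3 [277. 377.]
knob [(0.64, [326.8, 248.7])]
clipper [(0.9, [273.3, 320.5]), (0.66, [92.6, 345.4]), (0.55, [79.2, 236.2]), (0.5, [308.0, 217.6])]
lever_pivot [(0.61, [314.2, 219.6]), (0.32, [274.9, 322.2])]
clipper_middle [(0.9, [79.2, 231.8]), (0.69, [92.4, 348.3])]
blade [(0.95, [92.9, 342.8]), (0.77, [77.3, 233.1]), (0.68, [312.3, 219.4]), (0.58, [275.5, 321.1]), (0.36, [321.2, 251.6])]
```

View pics/w1.png

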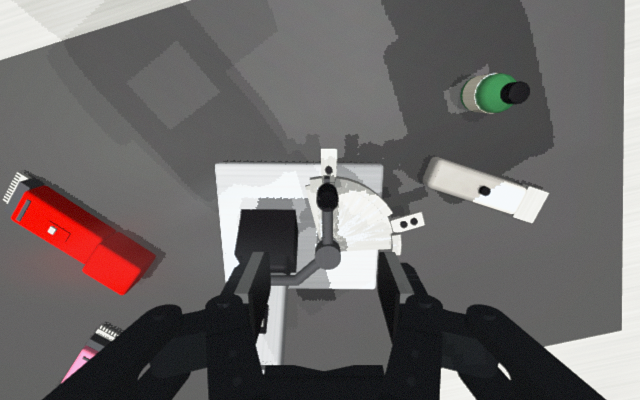

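The wrist view shows the knob at (327,197), the hub at (328,257), the one-dot tab at (329,160), the two-dot tab at (407,223) and the grey clipper in its sleeve at (270,290). The stand fit agrees to about 2 mm, so I go down and pinch the knob.

>>> arm_command(
  plan=[
    [[1,2,42],0],
    [[1,2,84],0],
    [[1,2,115],0],
    [[1,2,126],0],
    [[1,2,126],0],
  ],
  fingers=45,
)

```text
t: 2.98
tool_pos: [526.2, 201.9, 105.2]
tcp_rot: [0.127, 0.992, -0.0, -0.0]
contact_force: [0.4, -0.1, 0.6]
width: 38.6
```

>>> arm_command(
  plan=[
    [[0,0,0],0],
    [[0,0,0],0],
    [[0,0,0],0],
  ],
  fingers=0,
  grip_force=25,
)

```text
t: 3.35
tool_pos: [527.1, 201.7, 106.7]
tcp_rot: [0.128, 0.992, 0.001, 0.001]
contact_force: [-1.7, 1.3, 6.8]
width: 17.0
```

Run:
```python
from h import *
from rig import *
plan([*S2W(np.array([-72,62,0.]),ST)[:2],105],75.2)
im=imaging.grab_frame('wrist');cv2.imwrite('pics/w2.png',im[:,:,::-1])
M=R.from_quat(r.get_obs()['tcp_rot']).as_matrix()
p0=r.get_obs()['tool_pos']
for a in np.linspace(0,1.25,8):
    f=lambda a:S2W(np.array([-12-60*np.cos(a),62+60*np.sin(a),0]),ST)
    print(round(np.degrees(a)),(M.T@(f(a)-f(0))).round(1))
```

```text
t 3.35 pos [527.1 201.7 106.7] jaw 75.3 F [-1.7  1.3  6.8] w 17.0 q6 -0.97
shift [-2.2 -3.8  1.7] spin 0.1
0 [0. 0. 0.]
10 [-1.  10.7  0. ]
20 [-3.8 21.   0. ]
31 [-8.5 30.6  0.1]
41 [-14.7  39.3   0.1]
51 [-22.5  46.7   0.1]
61 [-31.4  52.6   0.1]
72 [-41.2  56.9   0.1]
```

View pics/w2.png

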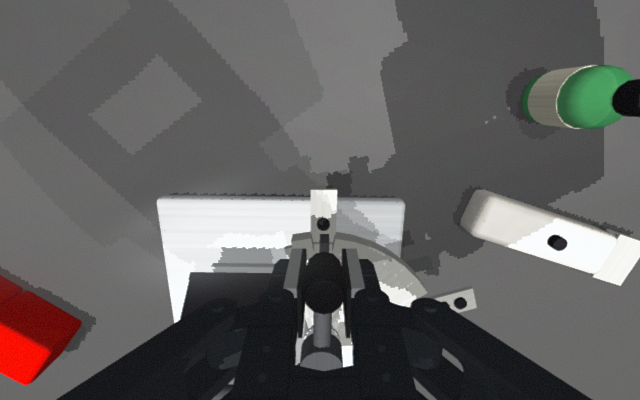

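The knob is pinched (17 mm). I swing it along the arc in ~5° rows.

>>> arm_command(
  plan=[
    [[-0.5,7,-2],7],
    [[-2.5,17,-2],16],
    [[-5,24,-2],23],
    [[-8.5,30.5,-2],31],
    [[-11,34.5,-2],36],
  ],
)

```text
t: 4.03
tool_pos: [546.4, 232.3, 107.1]
tcp_rot: [0.429, 0.903, 0.0, 0.0]
contact_force: [2.7, 3.0, -7.8]
width: 16.7
```

Run:
```python
from h import *
from rig import *
o=r.get_obs();print(o['ft_torque'])
f=lambda a:S2W(np.array([-12-60*np.cos(a),62+60*np.sin(a),0]),ST)
M=R.from_quat(o['tcp_rot']).as_matrix()
off=[*f(1.25)[:2],105]
plan(off,75.2-71.6)
for a in (36,45,54,63,71.6): print(a,(M.T@(f(np.radians(a))-f(np.radians(36)))).round(1))
print('ideal36',f(np.radians(36)))
```

```text
[ 0.39471393 -0.35042733  0.3861351 ]
t 4.03 pos [546.4 232.3 107.1] jaw 39.2 F [ 2.7  3.  -7.8] w 16.7 q6 -0.30
shift [-15.4  34.1   2.1] spin 35.6
36 [0. 0. 0.]
45 [-0.7  9.4  0. ]
54 [-2.9 18.5  0. ]
63 [-6.5 27.2  0. ]
71.6 [-11.2  34.9   0. ]
ideal36 [548.4349439  228.61150965   0.        ]
```

>>> arm_command(
  plan=[
    [[-1,9.5,0],9],
    [[-4,18.5,0],18],
    [[-8,27.5,0],27],
    [[-13,35,0],35],
    [[-13,35,0],36],
  ],
)

```text
t: 4.65
tool_pos: [581.3, 247.4, 107.2]
tcp_rot: [0.687, 0.726, 0.002, -0.001]
contact_force: [-0.1, 16.8, -7.1]
width: 16.7
```

Run:
```python
from h import *
from rig import *
f=lambda a:S2W(np.array([-12-60*np.cos(a),62+60*np.sin(a),0]),ST)
plan([*f(1.25)[:2],105],75.2-71.6)
im=imaging.grab_frame('wrist');cv2.imwrite('pics/w3.png',im[:,:,::-1])
```

```text
t 4.65 pos [581.3 247.4 107.2] jaw 3.1 F [-0.1 16.8 -7.1] w 16.7 q6 0.32
shift [-5.5  1.   2.2] spin -0.5
```

View pics/w3.png

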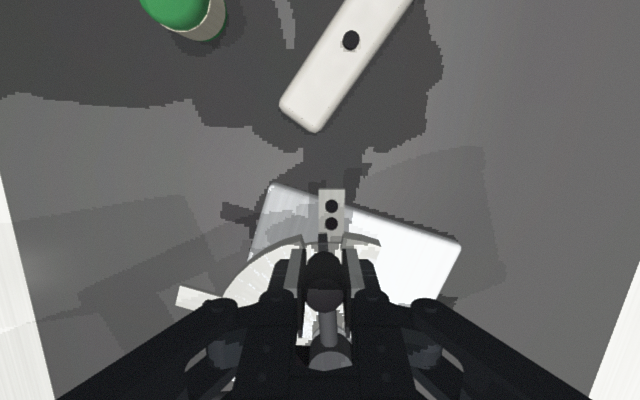

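The knob sits at the two-dot tab (tab 331,215; knob 324,280; hub 330,350), about 1.2 rad. I nudge it 2 mm on, ease the radial force, then release and rise.

>>> arm_command(
  plan=[
    [[-4,2,0],0],
    [[-4,2,0],0],
  ],
)

```text
t: 4.95
tool_pos: [583.1, 245.0, 107.7]
tcp_rot: [0.687, 0.727, 0.003, -0.002]
contact_force: [-4.1, 22.8, -6.2]
width: 16.8
```

>>> arm_command(
  plan=[
    [[0,0,0],0],
    [[0,0,0],0],
  ],
  fingers=35,
)

```text
t: 5.2
tool_pos: [583.6, 240.0, 107.7]
tcp_rot: [0.686, 0.727, 0.0, 0.0]
contact_force: [0.4, 0.7, 0.6]
width: 30.2
```

>>> arm_command(
  plan=[
    [[0,0,-30],0],
    [[0,0,-80],0],
    [[0,0,-124],0],
    [[0,0,-124],-8],
  ],
  fingers=70,
)

```text
t: 5.7
tool_pos: [586.0, 240.4, 236.2]
tcp_rot: [0.633, 0.774, 0.004, 0.002]
contact_force: [-0.3, -0.5, -0.7]
width: 60.1
```

Run:
```python
from h import *
from rig import *
plan([*S2W(np.array([20.,0,0]),ST)[:2],250],75.2)
p=imaging.camera_params('wrist')
im=imaging.grab_frame('wrist');cv2.imwrite('pics/w4.png',im[:,:,::-1])
print(p['extrinsics'].round(3).tolist())
for a in (1.1,1.25,1.4): print(a, proj(S2W(np.array([-12-60*np.cos(a),62+60*np.sin(a),128]),ST),p).round(0))
print(proj(S2W(np.array([-12,62,103.]),ST),p).round(0))
```

```text
t 5.70 pos [586.  240.4 236.2] jaw 11.4 F [-0.3 -0.5 -0.7] w 60.1 q6 0.17
shift [-126.9   -9.8  -14. ] spin -63.8
[[0.98, 0.199, 0.008, -624.481], [-0.187, 0.935, -0.302, -73.544], [-0.067, 0.295, 0.953, -415.179], [0.0, 0.0, 0.0, 1.0]]
1.1 [307. 196.]
1.25 [318. 196.]
1.4 [329. 199.]
[310. 250.]
```

View pics/w4.png

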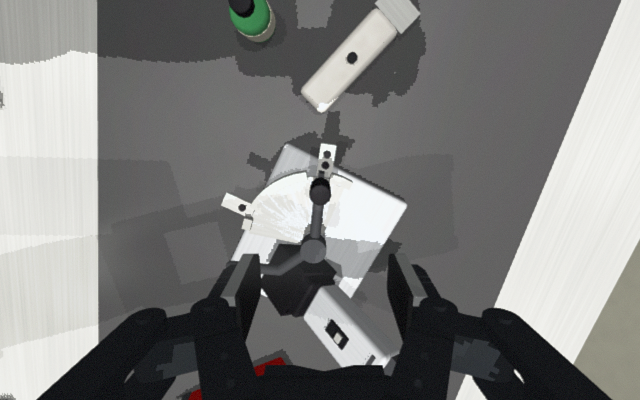

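Lever is in the two-dot notch (tab 327,155; knob 320,187; hub 314,250, about 1.22 rad), and the keeper bar has swung away from the clipper. I move above the clipper and turn the jaws across it.

Run:
```python
from h import *
plan([*S2W(np.array([45.,0,0]),ST)[:2],240],75.2)
```

```text
t 5.75 pos [584.8 240.  234.1] jaw 11.8 F [-0.1 -0.9  0.5] w 59.8 q6 0.16
shift [-137.9   12.9   -5.9] spin -63.4
```

>>> arm_command(
  plan=[
    [[-27,2,-6],-10],
    [[-54,5,-6],-20],
    [[-81,8,-6],-30],
    [[-108,10,-6],-40],
    [[-138,13,-6],-50],
  ],
)

```text
t: 6.38
tool_pos: [623.1, 106.0, 236.8]
tcp_rot: [0.246, 0.969, -0.0, -0.0]
contact_force: [-0.9, 0.1, 0.3]
width: 59.6
```

>>> arm_command(
  plan=[
    [[0,0,0],-8],
    [[0,0,0],-13],
    [[0,0,0],-13],
  ],
)

```text
t: 6.75
tool_pos: [623.0, 106.7, 236.8]
tcp_rot: [0.138, 0.99, -0.0, -0.0]
contact_force: [-0.1, 0.9, -1.0]
width: 60.0
```

Run:
```python
from h import *
from rig import *
plan([*S2W(np.array([45.,0,0]),ST)[:2],240],75.2)
p=imaging.camera_params('wrist')
im=imaging.grab_frame('wrist');cv2.imwrite('pics/w5.png',im[:,:,::-1])
M=R.from_quat(r.get_obs()['tcp_rot']).as_matrix(); t=r.get_obs()['tool_pos']
print(p['extrinsics'].tolist())
for n,v in dict(lf=clip((-10,22,60)),rf=clip((-10,-22,60)),lt=clip((-10,22,150)),rt=clip((-10,-22,150)),hub=(-12,62,103),c1=(80,125,14),c2=(80,-65,14),c3=(-80,-65,14)).items(): print(n,proj(S2W(np.array(v,float),ST),p).round(0))
for d in (0,60,130): print('tcp axis',d,proj(t+M[:,2]*d,p).round(0))
for a in (1.1,1.25,1.4): print(a, proj(S2W(np.array([-12-60*np.cos(a),62+60*np.sin(a),128]),ST),p).round(0))
```

```text
t 6.75 pos [623.  106.7 236.8] jaw 74.1 F [-0.1  0.9 -1. ] w 60.0 q6 -1.14
shift [-2.3  1.6 -3.2] spin -1.1
[[0.2727372322338241, 0.9620866232942031, -0.0019316914334512986, -271.81472184342823], [-0.9175571421974823, 0.2595089585124856, -0.301237433354749, 585.2595092947294], [-0.28931521383402026, 0.08393110108968017, 0.9535472077008309, -213.07526316042572], [0.0, 0.0, 0.0, 1.0]]
lf [350. 157.]
rf [301. 158.]
lt [357. 250.]
rt [297. 251.]
hub [401. 125.]
c1 [434. 199.]
c2 [270. 202.]
c3 [260.  52.]
tcp axis 0 [325. 265.]
tcp axis 60 [325. 221.]
tcp axis 130 [324. 192.]
1.1 [485.  88.]
1.25 [488. 100.]
1.4 [489. 112.]
```

View pics/w5.png

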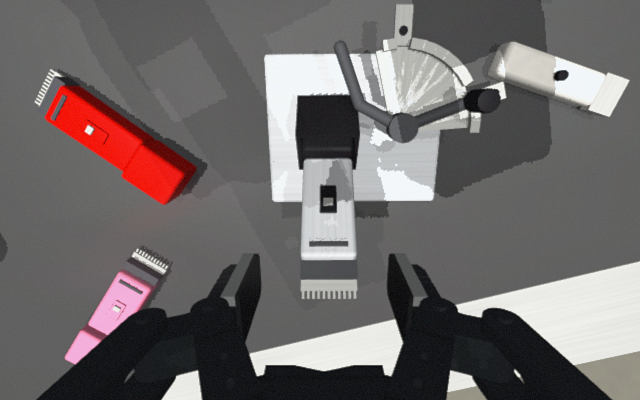

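The clipper is between the jaws: body edges (303..352, row 160) to (302..356, row 260), centre about 328 against tool axis 325. It leans slightly more than nominal. The knob at (488,99) is about 1.22 rad.

Run:
```python
from h import *
plan([*S2W(np.array([51.,1.3,0]),ST)[:2],88],75.2)
```

```text
t 6.80 pos [623.  106.9 236.9] jaw 74.1 F [ 0.1  0.3 -0.6] w 59.8 q6 -1.14
shift [ -8.4   2.9 148.9] spin -1.1
```

>>> arm_command(
  plan=[
    [[-8,3,40],-1],
    [[-8,3,80],-1],
    [[-8,3,110],-1],
    [[-8,3,130],-1],
    [[-8,3,140],-1],
  ],
)

```text
t: 7.42
tool_pos: [631.5, 108.0, 96.3]
tcp_rot: [0.128, 0.992, -0.0, -0.001]
contact_force: [0.5, -0.1, 0.3]
width: 59.7
```

>>> arm_command(
  plan=[
    [[0,0,4],0],
    [[0,0,8],0],
    [[0,0,8],0],
  ],
)

```text
t: 7.8
tool_pos: [632.1, 108.1, 89.8]
tcp_rot: [0.128, 0.992, 0.0, 0.0]
contact_force: [-0.7, 0.2, 0.0]
width: 59.9
```

Run:
```python
from h import *
from rig import *
plan([*S2W(np.array([51.,1.3,0]),ST)[:2],88],75.2)
for n in ('wrist','scene'):
    im=imaging.grab_frame(n)
    if n=='scene': im=cv2.resize(im[150:330,180:420],None,fx=3,fy=3,interpolation=cv2.INTER_CUBIC)
    cv2.imwrite(f'pics/{n}6.png',im[:,:,::-1])
```

```text
t 7.80 pos [632.1 108.1  89.8] jaw 75.3 F [-0.7  0.2  0. ] w 59.9 q6 -1.16
shift [ 0.1 -0.8  1.8] spin 0.1
```

View pics/wrist6.png

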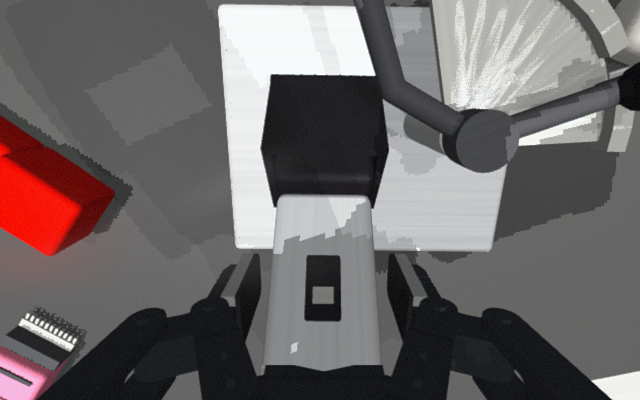

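View pics/scene6.png

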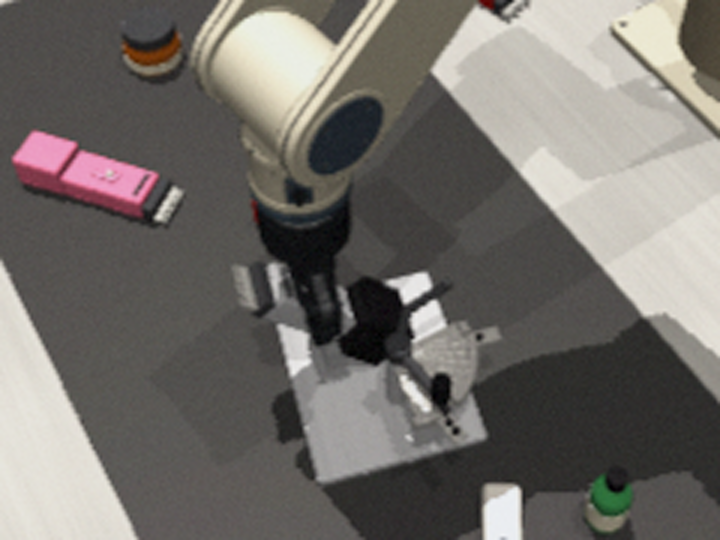

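The clipper is centred between the pads (pads ~255/392, clipper 268/377) with no contact force. Close.

>>> arm_command(
  plan=[
    [[0,0,0],0],
    [[0,0,0],0],
    [[0,0,0],0],
    [[0,0,0],0],
  ],
  fingers=0,
  grip_force=60,
)

```text
t: 8.4
tool_pos: [632.1, 108.1, 90.0]
tcp_rot: [0.128, 0.992, 0.0, 0.0]
contact_force: [-1.0, 0.6, 6.1]
width: 43.4
```

Run:
```python
from h import *
o=plan([*S2W(np.array([51.,1.3,0]),ST)[:2],88],75.2)
```

```text
t 8.40 pos [632.1 108.1  90. ] jaw 75.3 F [-1.   0.6  6.1] w 43.4 q6 -1.16
shift [ 0.2 -0.9  2. ] spin 0.1
```

>>> arm_command(
  plan=[
    [[-3.5,0,-4],0],
    [[-8,0,-9],0],
    [[-13,0,-15.5],0],
    [[-19,0,-22.5],0],
    [[-26,0,-31],0],
  ],
)

```text
t: 9.02
tool_pos: [657.5, 101.3, 121.0]
tcp_rot: [0.128, 0.992, 0.0, 0.0]
contact_force: [0.1, 0.2, -3.5]
width: 43.1
```

>>> arm_command(
  plan=[
    [[-8,0,-10],0],
    [[-16,0,-20],0],
    [[-27,0,-32],0],
    [[-39,0,-46],0],
    [[-39,0,-46],0],
  ],
)

```text
t: 9.65
tool_pos: [696.7, 91.4, 168.2]
tcp_rot: [0.128, 0.992, 0.0, 0.002]
contact_force: [0.1, -0.1, -3.5]
width: 43.0
```

Run:
```python
from h import *
from rig import *
plan([*S2W(np.array([51.,1.3,0]),ST)[:2],88],75.2)
for n in ('wrist','scene'):
    im=imaging.grab_frame(n)
    if n=='scene': im=cv2.resize(im[150:330,180:420],None,fx=3,fy=3,interpolation=cv2.INTER_CUBIC)
    cv2.imwrite(f'pics/{n}7.png',im[:,:,::-1])
```

```text
t 9.65 pos [696.7  91.4 168.2] jaw 75.3 F [ 0.1 -0.1 -3.5] w 43.0 q6 -1.20
shift [67.2 -1.2 80. ] spin 0.1
```

View pics/wrist7.png

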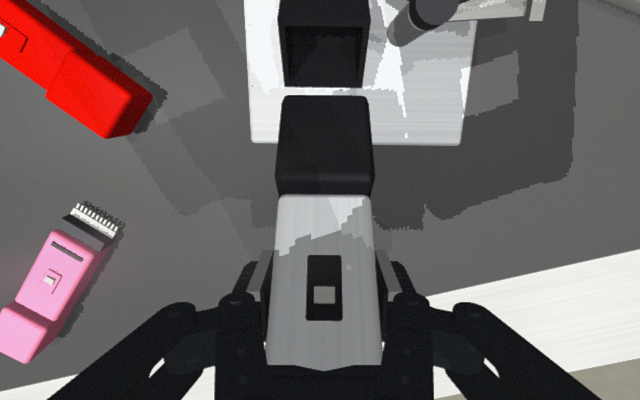

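View pics/scene7.png

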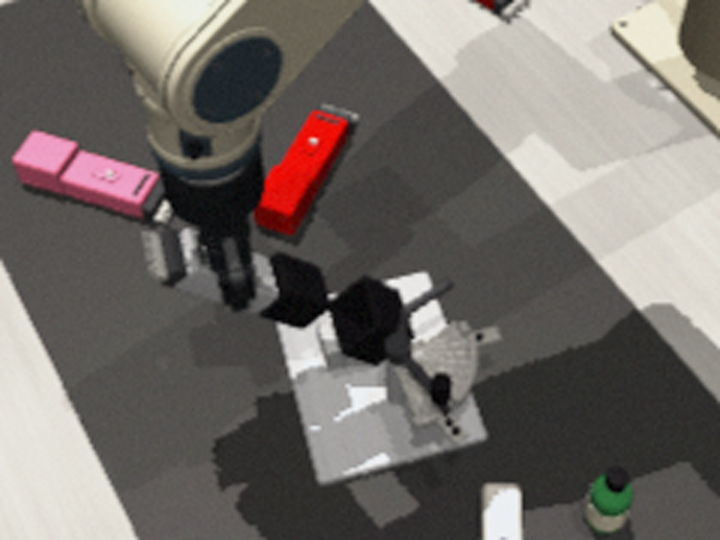

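The clipper is out of the sleeve (about 102 mm along its axis, force −3.5 N, which is its weight). Since the tool can't tilt, I'll level it by dragging its tail lightly on the free mat beyond the stand, at low grip force.

>>> arm_command(
  plan=[
    [[-20,0,0],0],
    [[-45,0,20],0],
    [[-60,0,45],0],
    [[-60,0,70],0],
    [[-60,0,88],0],
  ],
)

```text
t: 10.38
tool_pos: [750.7, 76.5, 75.7]
tcp_rot: [0.128, 0.992, -0.0, -0.002]
contact_force: [0.4, 0.0, -3.9]
width: 43.4
```

>>> arm_command(
  plan=[
    [[-6,0,4],0],
    [[-12,0,8],0],
    [[-18,0,12],0],
    [[-24,0,16],0],
  ],
  grip_force=25,
)

```text
t: 10.88
tool_pos: [776.6, 70.5, 63.6]
tcp_rot: [0.128, 0.992, 0.0, 0.0]
contact_force: [-2.6, 2.0, 5.6]
width: 43.0
```

Run:
```python
from h import *
from rig import *
plan([*S2W(np.array([51.,1.3,0]),ST)[:2],88],75.2)
for n in ('wrist','scene'):
    im=imaging.grab_frame(n)
    if n=='scene': im=cv2.resize(im[150:330,180:420],None,fx=3,fy=3,interpolation=cv2.INTER_CUBIC)
    cv2.imwrite(f'pics/{n}8.png',im[:,:,::-1])
```

```text
t 10.88 pos [776.6  70.5  63.6] jaw 75.3 F [-2.6  2.   5.6] w 43.0 q6 -1.24
shift [149.5  -1.2 -24.5] spin 0.1
```

View pics/wrist8.png

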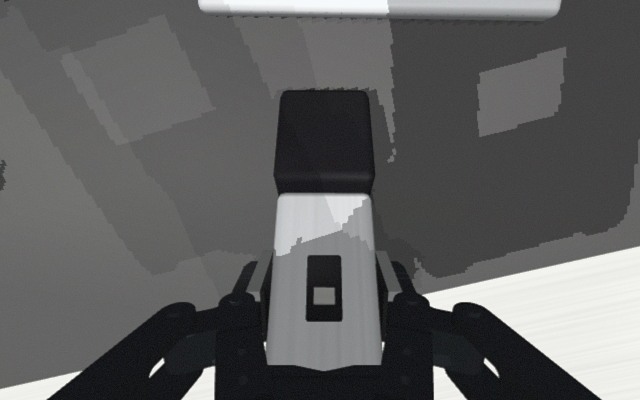

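View pics/scene8.png

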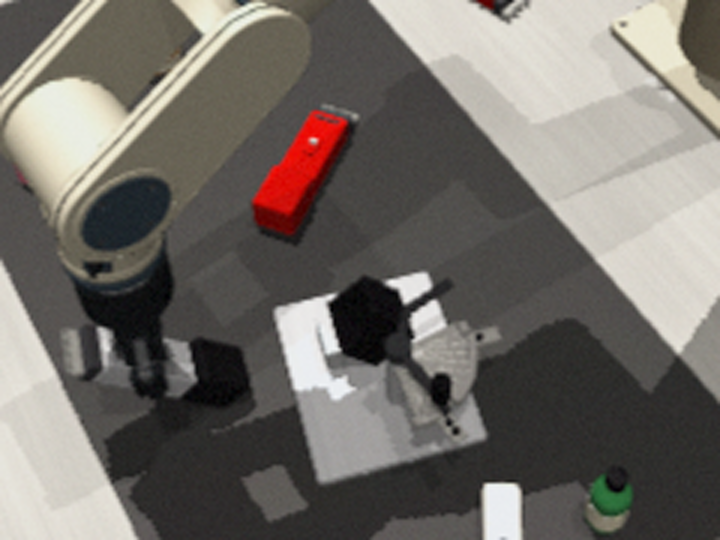

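The tail is just touching the mat (+9 N change). I continue lowering and dragging.

>>> arm_command(
  plan=[
    [[-7,0,4],0],
    [[-14,0,8],0],
    [[-20,0,12],0],
  ],
  grip_force=20,
)

```text
t: 11.35
tool_pos: [795.2, 65.2, 49.7]
tcp_rot: [0.128, 0.992, -0.0, -0.001]
contact_force: [-3.1, 2.3, 3.3]
width: 43.5
```

Run:
```python
from h import *
from rig import *
plan([*S2W(np.array([51.,1.3,0]),ST)[:2],88],75.2)
im=imaging.grab_frame('wrist');cv2.imwrite('pics/w9.png',im[:,:,::-1])
```

```text
t 11.35 pos [795.2  65.2  49.7] jaw 75.3 F [-3.1  2.3  3.3] w 43.5 q6 -1.25
shift [168.8  -0.7 -38.1] spin 0.1
```

View pics/w9.png

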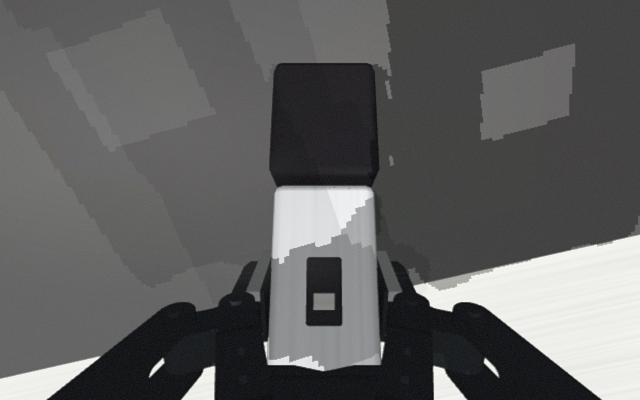

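It pivots freely at ~7 N. Continue.

>>> arm_command(
  plan=[
    [[-6,0,5],0],
    [[-12,0,10],0],
    [[-18,0,15],0],
    [[-23,0,20],0],
    [[-28,0,25],0],
  ],
)

```text
t: 12.02
tool_pos: [822.5, 57.9, 24.8]
tcp_rot: [0.128, 0.992, -0.0, -0.0]
contact_force: [-2.6, 0.2, 2.5]
width: 43.5
```

>>> arm_command(
  plan=[
    [[-4,0,5],0],
    [[-7,0,9],0],
    [[-10,0,13],0],
  ],
)

```text
t: 12.4
tool_pos: [832.1, 55.5, 12.1]
tcp_rot: [0.128, 0.992, -0.0, -0.0]
contact_force: [-4.2, 0.5, 2.3]
width: 43.4
```

Run:
```python
from h import *
from rig import *
plan([*S2W(np.array([51.,1.3,0]),ST)[:2],88],75.2)
for n in ('wrist','scene'):
    im=imaging.grab_frame(n)
    if n=='scene': im=cv2.resize(im[150:330,150:390],None,fx=3,fy=3,interpolation=cv2.INTER_CUBIC)
    cv2.imwrite(f'pics/{n}10.png',im[:,:,::-1])
```

```text
t 12.40 pos [832.1  55.5  12.1] jaw 75.3 F [-4.2  0.5  2.3] w 43.4 q6 -1.26
shift [207.   -0.7 -75.9] spin 0.1
```

View pics/wrist10.png

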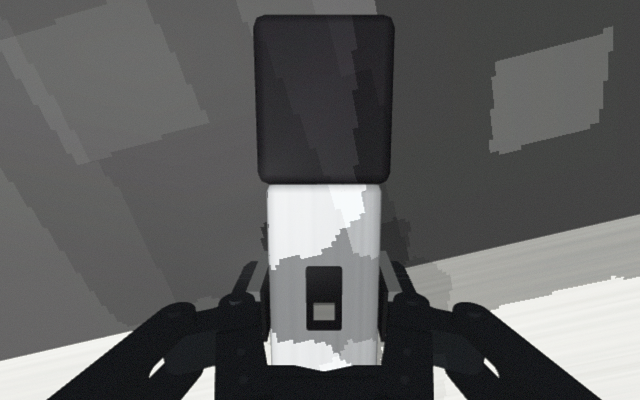

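View pics/scene10.png

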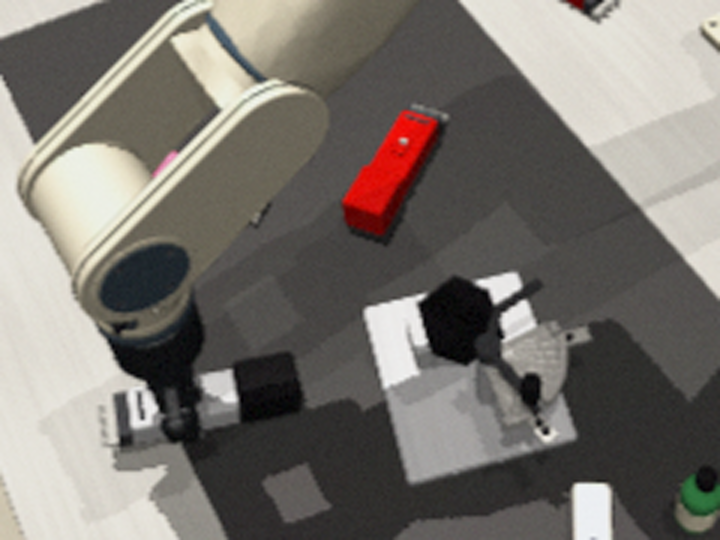

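>>> arm_command(
  plan=[
    [[-2,0,3],0],
    [[-4,0,6],0],
    [[-5,0,7],0],
  ],
)

```text
t: 12.88
tool_pos: [836.7, 54.4, 5.0]
tcp_rot: [0.128, 0.992, -0.0, -0.0]
contact_force: [-3.3, 1.2, 2.7]
width: 43.3
```

```bash
cat > ang.py <<'E'
from h import *
from rig import *
import sys
n=sys.argv[1]
plan([*S2W(np.array([51.,1.3,0]),ST)[:2],88],75.2)
p=imaging.camera_params('wrist'); np.save(f'p{n}.npy',[p['camera_matrix'],p['extrinsics']][1])
im=imaging.grab_frame('wrist');cv2.imwrite(f'pics/w{n}.png',im[:,:,::-1])
E
python3 ang.py 11
```

```text
t 12.88 pos [836.7  54.4   5. ] jaw 75.3 F [-3.3  1.2  2.7] w 43.3 q6 -1.26
shift [211.7  -0.8 -82.9] spin 0.1
```

View pics/w11.png

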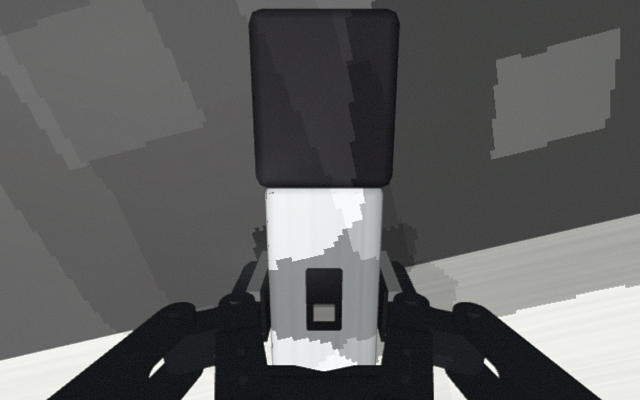

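```bash
cat > fitang.py <<'E'
from h import *
from rig import imaging
import sys
p=imaging.camera_params('wrist')  # arm static since picture
from rig import r
o=r.get_obs(); M=R.from_quat(o['tcp_rot']).as_matrix(); t=o['tool_pos']
fwd=-M[:,0]; up=-M[:,2]; lat=M[:,1]
def fit(obs):
    def W(q,v):
        th=q[0]; z=np.cos(th)*fwd+np.sin(th)*up; x=np.sin(th)*fwd-np.cos(th)*up
        o0=t+q[1]*fwd+q[2]*up+q[3]*lat
        return o0+z*(v[2]-95)+x*v[0]+lat*v[1]
    f=lambda q:np.concatenate([proj(W(q,v),p)-np.array(m) for m,v in obs])
    b=least_squares(f,[0.1,0,20,0],x_scale=[.1,10,10,10])
    print('theta deg %.1f'%np.degrees(b.x[0]),b.x[1:].round(1),f(b.x).round(1))
    J=b.jac; print('sd/px',np.degrees(np.sqrt(np.linalg.inv(J.T@J)[0,0])).round(1))
    print('tail',W(b.x,(0,0,0)).round(0),'blade',W(b.x,(12,0,174)).round(0))
if __name__=='__main__':
    a=[float(v) for v in sys.argv[1:]]
    fit([((a[0],a[1]),(-20,-23,0)),((a[2],a[1]),(-20,23,0)),((a[3],a[4]),(-20,-23,55)),((a[5],a[4]),(-20,23,55))])
E
python3 fitang.py 249 10 399 256 187 392
```

```text
theta deg 6.9 [-5.7 19.4 -0.2] [ 0.3 -0.2 -0.1 -0.1 -0.   0.1 -0.2  0.2]
sd/px 1.6
tail [740.  79.  13.] blade [908.  35.  22.]
```

>>> arm_command(
  plan=[
    [[-1,0,2],0],
    [[-3,0,4],0],
    [[-4,0,6],0],
    [[-4,0,6],0],
  ],
)

```text
t: 13.42
tool_pos: [840.9, 53.2, -0.9]
tcp_rot: [0.128, 0.992, 0.0, 0.0]
contact_force: [-3.7, 1.7, 1.2]
width: 43.3
```

```bash
python3 ang.py 12
```

```text
t 13.43 pos [840.9  53.2  -0.9] jaw 75.3 F [-3.7  1.7  1.2] w 43.3 q6 -1.27
shift [216.   -0.7 -89. ] spin 0.1
```

View pics/w12.png

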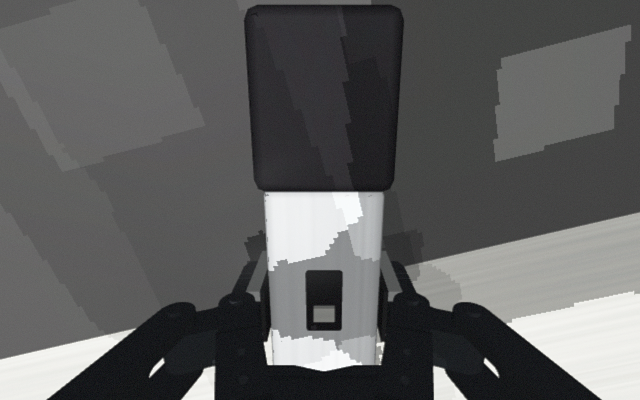

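```bash
python3 fitang.py 245 6 403.5 254 190 394.5
```

```text
theta deg 4.9 [-6.  21.3 -0.1] [ 0.8 -0.5 -0.5 -0.4  0.3  0.4 -0.5  0.5]
sd/px 1.5
tail [743.  79.  12.] blade [912.  34.  15.]
```

>>> arm_command(
  plan=[
    [[-1,0,1.5],0],
    [[-2,0,3],0],
    [[-2,0,3],0],
  ],
)

```text
t: 13.85
tool_pos: [841.8, 53.1, -1.8]
tcp_rot: [0.128, 0.992, -0.0, -0.001]
contact_force: [-12.4, 1.7, 15.3]
width: 43.3
```

>>> arm_command(
  plan=[
    [[0,0,0],0],
    [[0,0,0],0],
    [[0,0,0],0],
  ],
  grip_force=70,
)

```text
t: 14.22
tool_pos: [841.9, 53.0, -1.7]
tcp_rot: [0.128, 0.992, -0.0, -0.001]
contact_force: [-11.9, 1.0, 14.4]
width: 43.0
```

>>> arm_command(
  plan=[
    [[5,0,-10],0],
    [[10,0,-40],0],
    [[20,0,-90],0],
    [[30,0,-130],0],
    [[30,0,-130],0],
  ],
)

```text
t: 14.85
tool_pos: [816.5, 60.5, 131.5]
tcp_rot: [0.128, 0.992, 0.001, 0.005]
contact_force: [-0.2, -0.1, -2.6]
width: 43.2
```

```bash
python3 ang.py 13;python3 - <<'E'
from rig import *
import cv2
im=imaging.grab_frame('scene');cv2.imwrite('pics/s13.png',cv2.resize(im[130:330,130:390],None,fx=3,fy=3,interpolation=cv2.INTER_CUBIC)[:,:,::-1])
E
```

```text
t 14.85 pos [816.5  60.5 131.5] jaw 75.3 F [-0.2 -0.1 -2.6] w 43.2 q6 -1.25
shift [191.   -1.7  41.7] spin 0.1
```

View pics/w13.png

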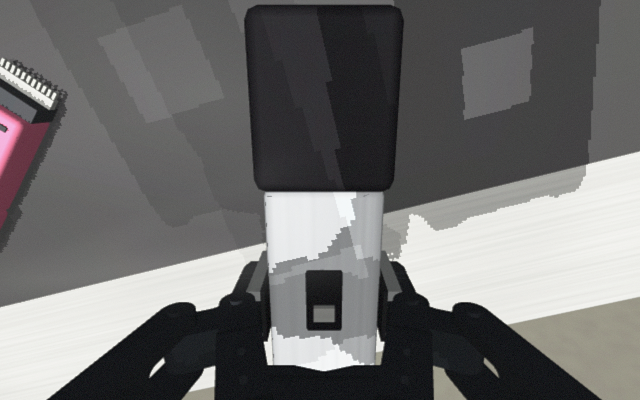

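View pics/s13.png

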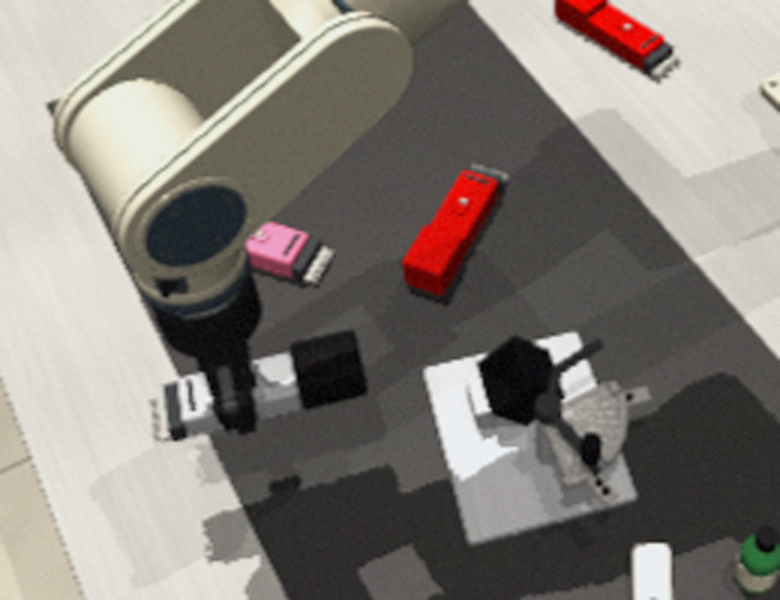

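The clipper held its near-level attitude through the lift. The tail edges, (245..403, row 6), are the same as at the counter. I rise further.

>>> arm_command(
  plan=[
    [[10,0,-30],0],
    [[25,0,-75],0],
    [[40,0,-120],0],
    [[50,0,-150],0],
    [[50,0,-160],0],
  ],
)

```text
t: 15.58
tool_pos: [765.5, 73.1, 286.4]
tcp_rot: [0.128, 0.992, -0.0, 0.0]
contact_force: [0.3, 0.2, -3.5]
width: 43.2
```

>>> arm_command(
  plan=[
    [[0,0,0],0],
    [[0,0,0],0],
    [[0,0,0],0],
    [[0,0,0],0],
    [[0,0,0],0],
  ],
)

```text
t: 16.2
tool_pos: [765.2, 73.0, 286.0]
tcp_rot: [0.128, 0.992, -0.0, -0.0]
contact_force: [-0.0, 0.1, -4.1]
width: 43.3
```

```bash
python3 ang.py 14;python3 - <<'E'
from rig import *
import cv2
im=imaging.grab_frame('scene');cv2.imwrite('pics/s14.png',cv2.resize(im[130:330,130:390],None,fx=3,fy=3,interpolation=cv2.INTER_CUBIC)[:,:,::-1])
im=imaging.grab_frame('top');cv2.imwrite('pics/t14.png',cv2.resize(im[80:240,190:440],None,fx=3,fy=3,interpolation=cv2.INTER_CUBIC)[:,:,::-1])
for t in ["wax_jar","oil_bottle","trimmer"]: print(t,[(b['p'],b['point']) for b in boxes_of('top',t)][:1])
print(r.get_obs()['joint_vel'].round(3))
E
python3 fitang.py 245 6 403.5 254 190 394.5
```

```text
t 16.20 pos [765.2  73.  286. ] jaw 75.3 F [-0.   0.1 -4.1] w 43.3 q6 -1.23
shift [137.8  -0.7 198. ] spin 0.1
wax_jar [(0.53, [415.4, 166.8])]
oil_bottle []
trimmer [(0.65, [223.0, 168.0])]
[ 0.001  0.    -0.     0.     0.002  0.001]
theta deg 4.9 [-6.  21.3 -0.1] [ 0.8 -0.5 -0.5 -0.4  0.3  0.4 -0.5  0.5]
sd/px 1.5
tail [668.  98. 300.] blade [837.  54. 303.]
```

View pics/w14.png

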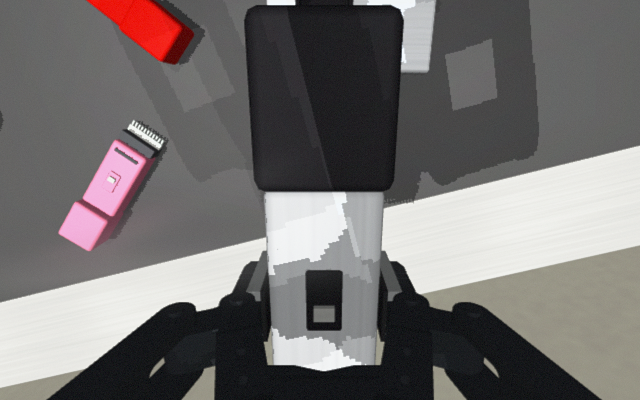

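View pics/s14.png

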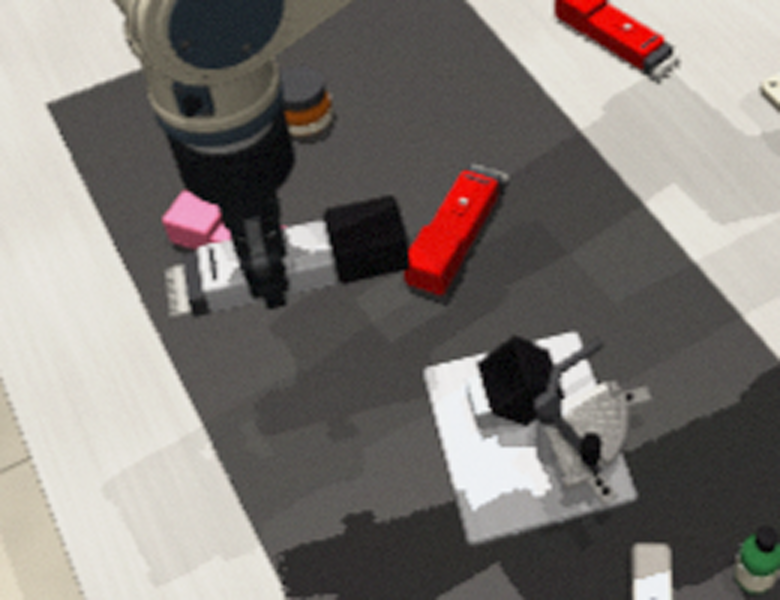

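View pics/t14.png

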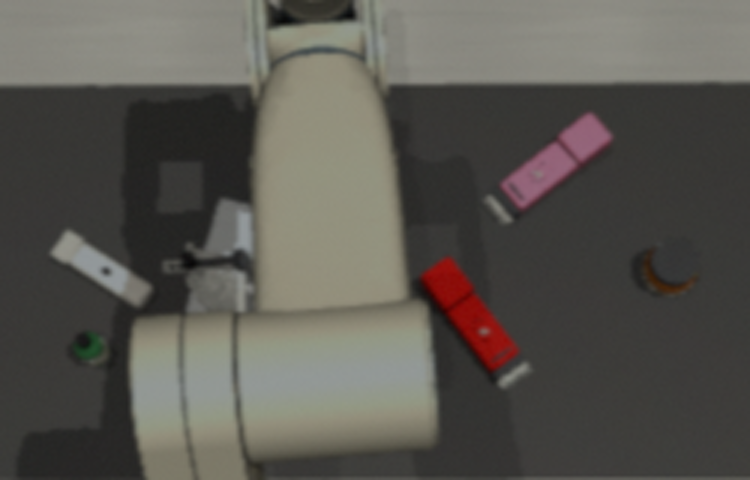

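Level is measured at about 5° (limit 12°), switch face up. Tail and blade are near 300 mm high, the arm is still, and the lever is at the two-dot tab. Handing in.

```bash
python3 -c "
from rig import *
print(order.close_job()); o=r.get_obs(); print(o['t'],o['tool_pos'],o['contact_force'],o['width'])"
```

```text
the job is handed in; nothing more can be done
None
the job is handed in; nothing more can be done
```

The job is handed in at about 16 s of the 58 s allowed. The clipper is held level, switch face up, and the lever is left in the two-dot notch.

- **Lever:** I pinched the knob and swung it to the two-dot tab. The wrist picture put it at about 1.22 rad, and the last scene and top pictures still showed the knob at that tab.
- **Clipper:** I gripped the grey clipper in the stand across its flat sides and drew it about 102 mm along the sleeve axis. The tool cannot tilt, so I levelled it by dragging its tail lightly on the mat at a 20 N grip. I then raised the grip to 70 N and lifted.
- **Last checks:**
  - The tilt off level was 4.9° ± 1.5° by image fit (limit 12°).
  - The tail and blade were at about 300 mm.
  - The force read −4.1 N, which is about the clipper's weight plus sensor noise, with the grip holding at 43 mm.
  - The joints were still.
- **Bystanders:** The jar and trimmer were found within a few pixels of where they started. The network missed the oil bottle in the top view both times, but the picture shows it standing in its place. The pink and red look-alikes were not touched.
- **Disagreement:** The stand pose I fitted was 2 to 4 mm off the wrist views and knob contact, so I corrected for it at the clipper grasp.

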